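# Turn the drained tray over onto the tray table and lay out the tuning fork

### The job

Set out the tray for a hearing test: take the white tray that is draining hollow side down on the slanted rack, turn it over and set it flat, hollow side up, inside the guard rims of the raised tray table, easing it down rather than letting it clap over. Then lay the tuning fork flat in the tray without dropping it, and leave the other things on the worktop where they are.

Things in the scene. Friction and masses are not known exactly. Their poses are not given: they have to be found in the camera images.
- tray: white moulded tray, 220 g: 120 (its x) by 160 (its y) by 18 mm deep, walls and floor 4 mm; z points out of the hollow (up when done). Origin: centre of its flat underside. A flat grip 70 mm wide, 8 mm thick (z 10 to 18 mm) sticks out 26 mm from the middle of each short end: 212 mm long in all. Starts leaning loosely on the rack, 35 degrees from upright, hollow down, +y end at the bottom
- tray_grip (a point): middle of the tray's -y grip, 93 mm from its origin and 14 mm above its underside: uppermost at the start, with both faces free (the rack's wires end 80 mm lower). Axes as the tray's; +y runs from here down along the tray
- rack: draining rack, fixed: steel pan 190 mm (x) by 210 mm (y), slanted wire frame leaning 35 degrees from upright towards the rack's +y, 140 mm high, with a ledge under the tray's lower end; a small steel dish about 95 mm high stands in the slot behind. Origin: centre of its underside; z up
- tray_table: raised tray table, fixed: flat steel plate 80 mm above the worktop on a column (round foot 116 mm). Guard rims 3 mm thick stand 7 mm above the plate along both sides (inner faces x = -65, +65 mm) and the +y end (inner face y = 85 mm; the plate ends at 88). No rim at the -y end, where the plate ends at y = -60 mm. Origin on the worktop, z up
- tray_seat (a point): where the origin of the seated tray belongs, on top of the tray table's plate (table's x = 0, y = 0, z = 80 mm), tray's long axis along the table's y. The tray then overhangs the open -y end, that grip free above and below; the other grip passes over the +y rim with 3 mm to spare
- fork: the aluminium tuning fork lying on the worktop, 125 mm long, 26 mm wide, 10 mm thick, 60 g. Origin on its underside; x runs along it: two tines from x = 11 to 75 mm, solid yoke 26 mm wide (y) from x = -5 to 13 mm, thin stem back to x = -50 mm; z up. Centre of mass at about x = 21 mm
- fork_yoke (a point): middle of the fork's solid yoke, 5 mm above its underside
- fork_foot (a point): end of the fork's stem, on its mid-line
- fork_tines (a point): middle between the tips of the fork's tines
- otoscope: the otoscope: round steel handle 27 mm thick with a black angled head, about 140 mm long, lying; a bystander; origin midway along, on its underside
- nasal_speculum: the nasal speculum: two crossed steel limbs, 140 x 60 mm, 8 mm high, lying; a bystander; origin near its middle
- gallipot: the small steel bowl, 68 mm across, 36 mm high; a bystander; origin under its centre
- spray_bottle: the amber glass bottle with metal spray head, 38 mm across, 104 mm tall, standing; a bystander; origin under its centre
- dropper_bottle: the white plastic bottle, 32 mm across, 85 mm tall, standing; a bystander; origin under its centre
- swab_jar: the glass jar with metal lid, 56 mm across, 75 mm tall, standing; a bystander; origin under its centre
There are look-alikes about, which are no part of the job. Of the things that look like the fork, take the one that is nearest to the robot's base at the start. There is more than one size of the tray; the one meant has the size given above.

How it is judged:
By the outcome, as a careful person would: the job done as asked, in the order asked, and still so for the second after the job is handed in, with the robot touching nothing.
It also fails if it takes over 66 s, if anything falls off the work surface, if the arm or the gripper's body presses on something with over 40 N, if the wrist force passes 120 N, or if a joint passes its speed limit or range.

### The arm

A 6-joint arm with a two-finger parallel gripper is mounted at the origin on the work surface. World frame = base frame: x ahead of the robot, y to its left, z up, the work surface at z = 0. Lengths are in m, angles in rad, forces in N, time in s.
With the tool pointing down it reaches from about 0.3 to 0.875 m from the base axis. Payload 6.4 kg.
Tool frame: the origin (TCP) lies at the very end of the fingers, on their centre line; the grasp point (between the pads) lies 19 mm behind it; z points along the fingers, y is the line along which they close (so a half turn about z gives the same grasp; the last joint's range is limited). The gripper opens to 85 mm and grips with 20 to 120 N. Pads are 22 mm wide; open, the fingers measure 114 mm over their backs; the gripper's body (76 mm by 85 mm) begins 54 mm behind the grasp point. The pads swing forward as they close: fully open they stand 13 mm farther back than shut.
Start: joints at [-1.453, 0.181, 1.607, -0, 1.354, -0.206], TCP at [0.183, -0.545, 0.231] pointing down, gripper open.
Joint ranges: [-2.99, 2.99], [-0.89, 2.07], [0.3, 2.58], [-1.14, 4.28], [0, 2.63], [-3.12, 3.12]. Speed limits (rad/s): [2.57, 2.57, 3.01, 3.14, 3.14, 3.14].

### API

Orientations are given as a unit quaternion [w, x, y, z].
In Python, from bench import ctrl, camera, calibration, order, outline_of gives the robot as it stands.
- The arm moves only by the tool move_arm, never from a script. Its argument "series" is a list that holds one entry, the list of rows, each a list of 5 numbers: the opening, from 0 (shut) to 1 (fully open), then the shift along the tool's x, y, z in mm, then the turn about the tool's z in rad. A call has exactly 10 rows; each row is the pose to reach, as a shift and turn from the pose commanded when the call began, along the tool's axes at that moment; what a row does not reach only later rows make up. A row lasts 1/12 s, in which the tool goes at most 41.7 mm and 7.16 degrees, less where a joint would pass 70% of its speed; a pose out of reach is approached as far as the arm can. A call with a gripper value outside its range is refused whole. The fingers move at their own pace and stop on an object; the grip force is fixed at half the most. Time passes only in rows, so rows that repeat a pose let the fingers close, or fill a call up. It gives the time, the measured TCP pose, the force, the opening and the grip force at its end, in the units of the state.
- ctrl.get_obs(): the state, without advancing time (a new reading comes with each control period).
- camera(name): name is "scene" or "side" or "wrist"; returns (picture, depth): 480x640x3 uint8, blue, green, red; 480x640 float32, m along the optical axis (not along the pixel's ray), 0 where there is no reading.
- calibration(name): a dict with "intrinsics" (3x3 intrinsics, pixels), "rvec" (rotation vector, rad) and "tvec" (3), from world to camera coordinates, as OpenCV has them. Camera axes: x right, y down, z forward; pixel columns grow to the right and rows downward; lengths in m; the calibration is good to about 2 mm. A picture is of the moment at which its call begins: read the wrist's pose just before it. calibration takes no time and is no camera call; for the wrist camera it gives the pose at the moment of the call.
- order.hand_in(): hands the job in; it is judged then, once.
Trained networks look in the newest picture that a camera, given by its name, has taken for a name from the list of things; names that differ only in an ending like _2 or _b are one class to them, and where a whole thing is asked for, a point or a joint stands for the part that bears it (a point fixed in the world has none). Each returns a list of dicts, best first, with "conf" (0 to 1); they miss things now and then, are a little off and sometimes report something else, mostly with a low value. They report only what shows in the picture. A call takes as long as a camera call. They do not tell look-alikes from the thing itself.
- outline_of(target, camera): "region" (480x640 bool, what is visible of it) and "bbox" ([centre column, centre row, width, height] in pixels, round what is visible of it).
The state is a dict: "time_s": time; "q": joint angles; "dq": joint speeds; "joint_efforts": joint torques, N m; "eef_pos": TCP position; "eef_rot": TCP orientation; "wrist_force": force on the tool from outside, world axes, zero at the start; "torque": the same for the moment, N m; "opening": opening from 0.0 (shut) to 1.0 (fully open); "grasp_force": force on a finger pad.
Only numpy, scipy, OpenCV 4.12 (cv2) and the standard library are available. Lean on these libraries where they do the work, as an engineer would, in place of code of your own. Each camera call takes 0.05 s, during which the arm holds its last target. There are 200 camera calls.

## Working session

There is one attempt and no reset: what is moved stays moved. The work goes in short steps, Python scripts to look and compute and a tool call to move; the robot and the scene stay as the last step left them, time stands still between calls to the robot, and variables do not carry over. Pictures are saved under pics/ and viewed, at most 10 in all, crops included, and the job is handed in when it is done.

Besides the shell and the picture viewer there is one more tool, called after "Call:" as name(argument=value, ...) on one line, values as JSON. move_arm: Moves the arm, as the interface text tells. Its arguments: {"type":"object","properties":{"series":{"type":"array","items":{"type":"array","items":{"type":"array","items":{"type":"number"}}}}},"required":["series"]}

```bash
ls; mkdir -p pics
cat > h.py <<'E'
import numpy as np, cv2
from scipy.spatial.transform import Rotation as R
from bench import ctrl, camera, calibration, order, outline_of
def cal(n):
    c=calibration(n); return np.array(c["intrinsics"],float), cv2.Rodrigues(np.array(c["rvec"],float))[0], np.array(c["tvec"],float).ravel()
def cloud(d,c):
    K,Rm,t=c; v,u=np.mgrid[:480,:640]
    P=np.stack([(u-K[0,2])/K[0,0]*d,(v-K[1,2])/K[1,1]*d,d],-1)
    return (P-t)@Rm      # world
def proj(X,c):
    K,Rm,t=c; p=(np.atleast_2d(X)@Rm.T+t)@K.T; return p[:,:2]/p[:,2:]
def rot(q): return R.from_quat([q[1],q[2],q[3],q[0]])
E
python3 - <<'E'
from h import *
o=ctrl.get_obs(); print(o["time_s"],o["eef_pos"],o["eef_rot"],o["opening"])
for n in("scene","side"):
    c=cal(n); im,d=camera(n); cv2.imwrite(f"pics/{n}0.png",im); np.savez(f"{n}0.npz",im=im,d=d)
    W=cloud(d,c); print(n,"cam at",(-c[1].T@c[2]).round(3))
    for t in("tray","rack","tray_table","fork"):
        for r in outline_of(t,n)[:4]:
            m=r["region"]&(d>0); P=W[m]
            print(t,round(r["conf"],2),np.round(r["bbox"]),np.median(P,0).round(3) if len(P) else None, (np.percentile(P,3,0).round(3),np.percentile(P,97,0).round(3)) if len(P) else "")
E
```

```text
pics
0.0 [ 0.18290545 -0.54455474  0.2303789 ] [-8.69785421e-04  9.86918236e-01  1.61219222e-01  4.24534823e-05] 1.003151380035076
scene cam at [ 1.396 -0.14   0.829]
tray 0.68 [424. 213.  64.  53.] [0.165 0.266 0.028] (array([0.057, 0.184, 0.01 ]), array([0.308, 0.377, 0.032]))
tray 0.56 [422. 248.  68.  81.] [0.499 0.174 0.137] (array([0.428, 0.119, 0.042]), array([0.548, 0.233, 0.205]))
rack 0.76 [419. 287. 100.  64.] [0.525 0.178 0.007] (array([0.398, 0.078, 0.002]), array([0.582, 0.282, 0.098]))
tray_table 0.6 [288. 276.  80.  66.] [ 0.469 -0.122  0.082] (array([ 0.388, -0.191,  0.01 ]), array([ 0.526, -0.052,  0.089]))
fork 0.79 [174. 306.  18.  36.] [ 0.488 -0.397  0.011] (array([ 0.43 , -0.416,  0.002]), array([ 0.544, -0.372,  0.015]))
fork 0.73 [156. 410.  69.  38.] [ 0.761 -0.382  0.01 ] (array([ 0.737, -0.444,  0.001]), array([ 0.788, -0.339,  0.014]))
side cam at [ 0.083 -0.871  1.068]
tray 0.88 [290. 195.  58.  87.] [0.486 0.171 0.13 ] (array([0.43 , 0.121, 0.042]), array([0.544, 0.232, 0.203]))
rack 0.89 [295. 216.  87.  79.] [0.49  0.125 0.007] (array([0.408, 0.073, 0.001]), array([0.576, 0.287, 0.119]))
rack 0.25 [401. 399.  44.  46.] [ 0.497 -0.395  0.011] (array([ 0.431, -0.414,  0.   ]), array([ 0.542, -0.372,  0.015]))
tray_table 0.96 [337. 293.  73.  75.] [ 0.471 -0.131  0.082] (array([ 0.419, -0.192,  0.008]), array([ 0.529, -0.045,  0.088]))
fork 0.86 [501. 346.  57.  34.] [ 0.76  -0.383  0.01 ] (array([ 0.734, -0.444,  0.003]), array([ 0.785, -0.339,  0.015]))
fork 0.82 [402. 396.  49.  47.] [ 0.497 -0.396  0.011] (array([ 0.429, -0.414,  0.   ]), array([ 0.545, -0.37 ,  0.015]))
```

View pics/scene0.png

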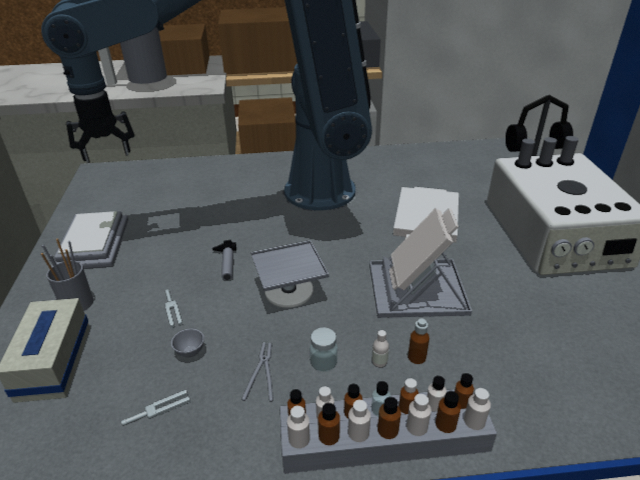

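View pics/side0.png

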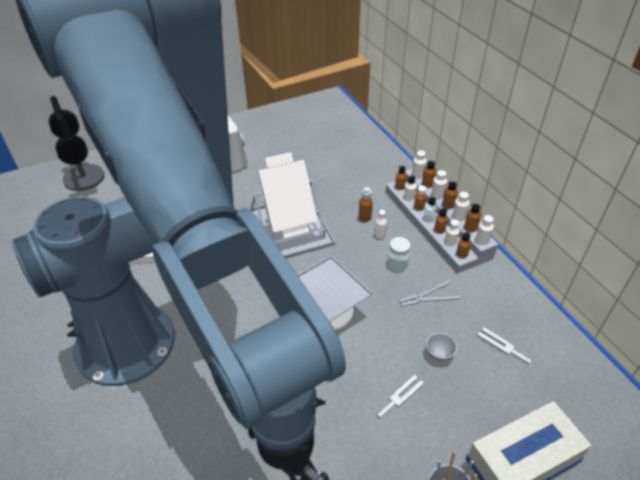

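The scene picture shows two forks, at (172,308) and (156,408). The one at (172,308) is nearer the base, about 0.63 m against 0.85 m. The white tray leaning on the rack is at (422,248), and another white tray or stack lies flat behind it at (427,213). Next I'll fit the poses.

Run:
```python
from h import *
for n in("scene","side"):
    z=np.load(f"{n}0.npz"); d=z["d"]; W=cloud(d,cal(n)); W[d<=0]=9
    x,y,h=W[...,0],W[...,1],W[...,2]
    # table plate
    m=(x>.36)&(x<.58)&(y>-.25)&(y<0)&(h>.07)&(h<.1)
    P=W[m]; r=cv2.minAreaRect(P[:,:2].astype(np.float32)*1000); print(n,"plate",len(P),r, np.percentile(P[:,2],[5,50,95]).round(4))
    c=np.array(r[0])/1000; a=np.radians(r[2]); u=np.array([[np.cos(a),np.sin(a)],[-np.sin(a),np.cos(a)]])
    L=(P[:,:2]-c)@u.T
    for k in (0,1):
        b=np.arange(-.08,.081,.004); print("axis",k,u[k].round(3),[(int(1000*(b[i]+.002)),round(1000*float(np.percentile(P[s,2],80)),1)) for i in range(len(b)-1) if (s:=(L[:,k]>=b[i])&(L[:,k]<b[i+1])&(abs(L[:,1-k])<.05)).sum()>3])
    # tray plane
    m=(x>.38)&(x<.6)&(y>.08)&(y<.30)&(h>.075)&(h<.23); P=W[m]
    best=0; g=np.random.default_rng(0)
    for _ in range(600):
        q=P[g.integers(len(P),size=3)]; nn=np.cross(q[1]-q[0],q[2]-q[0]); l=np.linalg.norm(nn)
        if l<1e-6: continue
        nn/=l; s=abs((P-q[0])@nn)<.003
        if s.sum()>best: best=s.sum(); S=s
    Q=P[S]; c=Q.mean(0); nn=np.linalg.svd(Q-c)[2][2]; nn*=np.sign(nn[2])
    print("tray n",nn.round(3),"elev",np.degrees(np.arcsin(nn[2])),"c",c.round(4),len(Q))
    ax=np.cross(nn,[0,0,1.]); ax/=np.linalg.norm(ax); up=np.cross(nn,ax); up*=np.sign(up[2])
    L=np.c_[(Q-c)@ax,(Q-c)@up]; print("horiz axis",ax.round(3),"ext",np.percentile(L,[1,99],axis=0).round(4),"maxz",Q[:,2].max().round(4))
    for lo in np.arange(-.1,.16,.01):
        s=(L[:,1]>lo)&(L[:,1]<lo+.01)
        if s.sum()>3: print(round(lo+.005,3),np.round([L[s,0].min(),L[s,0].max()],3),end=";")
    print()
    # forks
    m=(x>.40)&(x<.58)&(y>-.45)&(y<-.34)&(h>.006)&(h<.03); P=W[m][:,:2]; c=P.mean(0); v=np.linalg.svd(P-c)[2][0]; l=(P-c)@v
    w=(P-c)@np.array([-v[1],v[0]])
    print("fork",len(P),c.round(4),v.round(3),l.min().round(4),l.max().round(4),[(round(a,3),np.round([w[s].min(),w[s].max()],3).tolist()) for a in np.arange(-.07,.07,.01) if (s:=(l>=a)&(l<a+.01)).sum()>1])
im=np.load("scene0.npz")["im"]; s=np.load("side0.npz")["im"]
A=cv2.resize(im[185:335,140:340],(800,600),interpolation=2)[:,:]; 
B=cv2.resize(s[240:340,290:390],(400,400),interpolation=2); C=cv2.resize(s[145:265,240:340],(333,400),interpolation=2)
cv2.imwrite("pics/c1.png",np.hstack([cv2.resize(A,(533,400)),])); cv2.imwrite("pics/c2.png",np.hstack([B,C]))
```

```text
scene plate 2620 ((455.1700439453125, -122.19156646728516), (145.693115234375, 148.77796936035156), 12.221123695373535) [0.0798 0.0825 0.0886]
axis 0 [0.977 0.212] [(-69, 86.7), (-65, 88.1), (-61, 89.1), (-57, 83.4), (-53, 84.0), (-49, 83.6), (-45, 83.6), (-41, 82.9), (-37, 83.6), (-33, 83.6), (-29, 83.3), (-25, 83.3), (-21, 82.9), (-17, 83.8), (-13, 83.4), (-9, 82.7), (-5, 83.5), (-1, 83.3), (2, 83.2), (6, 83.6), (10, 83.9), (14, 83.0), (18, 83.6), (22, 83.4), (26, 83.4), (30, 83.4), (34, 83.4), (38, 83.3), (42, 83.2), (46, 83.2), (50, 83.6), (54, 83.7), (58, 84.5), (62, 87.3), (66, 87.9), (70, 89.2)]
axis 1 [-0.212  0.977] [(-74, 82.9), (-69, 83.4), (-65, 83.5), (-61, 83.1), (-57, 83.3), (-53, 83.4), (-49, 83.6), (-45, 83.1), (-41, 82.9), (-37, 83.5), (-33, 83.3), (-29, 83.9), (-25, 83.2), (-21, 82.9), (-17, 83.1), (-13, 83.1), (-9, 83.1), (-5, 83.3), (-1, 83.3), (2, 83.4), (6, 83.4), (10, 84.0), (14, 83.6), (18, 83.5), (22, 83.2), (26, 83.1), (30, 83.2), (34, 83.4), (38, 83.7), (42, 83.3), (46, 83.8), (50, 83.0), (54, 83.8), (58, 83.2), (62, 83.1), (66, 83.1), (70, 87.7), (74, 89.
[... 2555 characters left out ...]
045 [-0.06  0.06];0.055 [-0.059  0.058];0.065 [-0.06   0.059];0.075 [-0.056  0.059];
fork 476 [ 0.4919 -0.396 ] [-0.983 -0.182] -0.0813 0.092 [(np.float64(-0.07), [0.032, 0.066]), (np.float64(-0.06), [-0.039, 0.063]), (np.float64(-0.05), [-0.036, 0.062]), (np.float64(-0.04), [-0.047, 0.047]), (np.float64(-0.03), [-0.047, 0.055]), (np.float64(-0.02), [-0.017, 0.05]), (np.float64(-0.01), [-0.015, 0.041]), (np.float64(0.0), [-0.045, 0.012]), (np.float64(0.01), [-0.012, 0.017]), (np.float64(0.02), [-0.058, 0.014]), (np.float64(0.03), [-0.029, 0.007]), (np.float64(0.04), [-0.05, 0.045]), (np.float64(0.05), [-0.032, 0.009]), (np.float64(0.06), [-0.055, 0.028]), (np.float64(0.07), [-0.05, -0.019])]
```

View pics/c2.png

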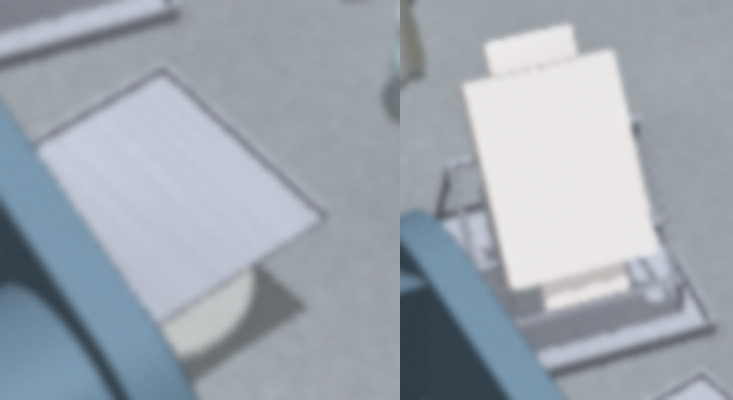

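View pics/c1.png

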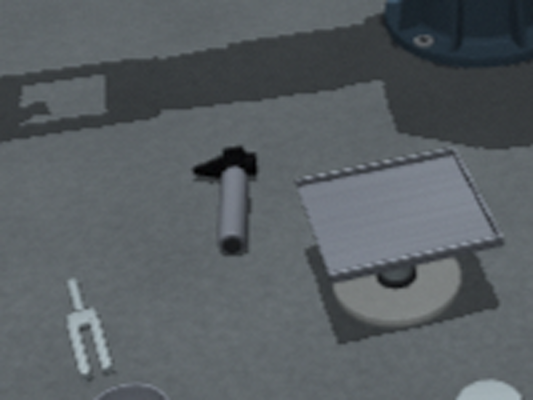

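The scene crop shows the table's rims on both sides and at the far (+y) end, around (480,200), with the open end towards world -y. The side crop shows the tray's 120x160 underside with the grip uppermost at (530,50). I'll move above the table and rack for a look from near.

Call:
move_arm(series=[[[1, 42, -38, -27, -0.12], [1, 84, -76, -54, -0.24], [1, 126, -114, -81, -0.36], [1, 168, -152, -108, -0.48], [1, 190, -171, -120, -0.6], [1, 215, -195, -135, -0.72], [1, 240, -218, -155, -0.84], [1, 265, -240, -170, -0.95], [1, 290, -262, -185, -1.06], [1, 310, -280, -200, -1.17]]])

```text
time_s: 1.33
eef_pos: [0.3676, -0.2154, 0.4116]
eef_rot: [0.0, 0.732, 0.681, 0.0]
wrist_force: [0.6, -0.9, -0.5]
opening: 0.998
grasp_force: 0.0
```

```bash
cat > look.py <<'E'
import sys
from h import *
o=ctrl.get_obs(); print(round(o["time_s"],2),np.round(o["eef_pos"],4),np.round(o["eef_rot"],4),round(o["opening"],3),np.round(o["wrist_force"],1),round(o["grasp_force"],1),np.round(o["q"],2))
for n in sys.argv[2:]:
    c=cal(n); im,d=camera(n); cv2.imwrite(f"pics/{n}{sys.argv[1]}.png",im); np.savez(f"{n}{sys.argv[1]}.npz",im=im,d=d,K=c[0],R=c[1],t=c[2])
    print(n,"cam",(-c[1].T@c[2]).round(3),c[1][2].round(2))
E
python3 look.py 1 wrist side
python3 - <<'E'
from h import *
print((rot([-8.7e-4,.98692,.16122,0]).as_matrix()).round(3))
# tray along-up extents
for n in("scene","side"):
    f=1 if n=="side" else 0
    z=np.load(f"{n}{f}.npz"); W=cloud(z["d"],cal(n)); W=W[z["d"]>0]
    nn=np.array([-.066,-.8165,.5735]); nn/=np.linalg.norm(nn); ax=np.array([.9968,-.0806,0]); up=np.cross(ax,nn); up*=np.sign(up[2])
    c=np.array([.4873,.172,.1362]); L=(W-c)@np.c_[ax,up,nn]
    s=(abs(L[:,0])<.05)&(abs(L[:,1])<.12)&(abs(L[:,2])<.004); print(n,"face up ext",np.sort(L[s,1])[[5,-5]].round(4),"n med",np.median(L[s,2]).round(4))
    s=(abs(L[:,0])<.05)&(L[:,1]>.082)&(L[:,1]<.12)&(abs(L[:,2]+.01)<.005); print("grip",s.sum(),np.percentile(L[s],[3,50,97],axis=0).round(4))
E
```

```text
1.33 [ 0.3676 -0.2154  0.4116] [4.000e-04 7.321e-01 6.812e-01 0.000e+00] 0.998 [ 0.6 -0.9 -0.5] 0.0 [-0.81 -0.26  1.68  0.    1.72 -0.74]
wrist cam [ 0.373 -0.136  0.554] [-0.02 -0.31 -0.95]
side cam [ 0.083 -0.871  1.068] [ 0.3   0.63 -0.72]
[[ 0.948  0.318 -0.   ]
 [ 0.318 -0.948  0.002]
 [ 0.    -0.002 -1.   ]]
scene face up ext [-0.118   0.0716] n med 0.0015
grip 154 [[-0.0322  0.0823 -0.0137]
 [ 0.0042  0.0903 -0.009 ]
 [ 0.0347  0.097  -0.0064]]
side face up ext [-0.1161  0.0484] n med -0.0004
grip 87 [[-0.0336  0.0826 -0.0144]
 [-0.0149  0.09   -0.0102]
 [ 0.0039  0.0976 -0.0065]]
```

Call:
move_arm(series=[[[1, 40, 8, 0, 0], [1, 80, 16, 0, 0], [1, 120, 24, 10, 0], [1, 160, 33, 20, 0], [1, 200, 42, 30, 0], [1, 240, 50, 40, 0], [1, 280, 60, 50, 0], [1, 320, 70, 60, 0], [1, 360, 80, 75, 0], [1, 396, 90, 90, 0.01]]])

```text
time_s: 2.27
eef_pos: [0.4867, 0.1687, 0.3216]
eef_rot: [0.001, 0.738, 0.675, 0.0]
wrist_force: [-0.0, -0.6, -0.1]
opening: 0.999
grasp_force: 0.0
```

```bash
python3 look.py 2 wrist
python3 - <<'E'
from h import *
a=cv2.imread("pics/wrist1.png"); b=cv2.imread("pics/wrist2.png")
cv2.imwrite("pics/w12.png",np.hstack([cv2.resize(a,(400,300)),cv2.resize(b,(400,300))]))
z=np.load("wrist2.npz"); W=cloud(z["d"],(z["K"],z["R"],z["t"])); W[z["d"]<=0]=9
P=W[(W[...,2]>.17)&(W[...,2]<.23)&(abs(W[...,0]-.49)<.1)&(abs(W[...,1]-.22)<.08)]
print(len(P),np.percentile(P,[1,50,99],axis=0).round(4))
for zz in np.arange(.172,.23,.005):
    s=abs(P[:,2]-zz)<.0025
    if s.sum()>5: print(round(zz,3),s.sum(),np.percentile(P[s],[3,97],axis=0).round(4).tolist())
z=np.load("wrist1.npz"); W=cloud(z["d"],(z["K"],z["R"],z["t"])); W[z["d"]<=0]=9
P=W[(W[...,2]>.07)&(W[...,2]<.1)&(abs(W[...,0]-.46)<.12)&(abs(W[...,1]+.12)<.13)]
print(np.percentile(P[:,2],[5,50,95]).round(4)); r=cv2.minAreaRect(P[:,:2].astype(np.float32)*1000); print(r)
y=np.array([-.207,.978]); x=np.array([.978,.207]); L=(P[:,:2]-[.459,-.135])@np.c_[x,y]
hi=P[:,2]>np.median(P[:,2])+.004; print(np.percentile(L,[.5,99.5],axis=0).round(4))
H=np.histogram(L[hi,0],np.arange(-.08,.08,.002)); print([(round(1000*b),int(n)) for n,b in zip(*H) if n>20])
H=np.histogram(L[hi,1],np.arange(-.08,.1,.002)); print([(round(1000*b),int(n)) for n,b in zip(*H) if n>20])
E
```

```text
2.27 [0.4867 0.1687 0.3216] [5.000e-04 7.375e-01 6.753e-01 4.000e-04] 0.999 [-0.  -0.6 -0.1] 0.0 [ 0.1  -0.02  1.64 -0.    1.52  0.19]
wrist cam [0.494 0.248 0.464] [-0.03 -0.31 -0.95]
8181 [[0.4328 0.1952 0.1707]
 [0.4912 0.2185 0.1895]
 [0.5487 0.2418 0.2075]]
0.172 463 [[0.4334, 0.1932, 0.1701], [0.5452, 0.204, 0.1743]]
0.177 559 [[0.4336, 0.1963, 0.1747], [0.5466, 0.2075, 0.1793]]
0.182 893 [[0.4337, 0.2004, 0.1797], [0.5478, 0.2304, 0.1844]]
0.187 2186 [[0.4346, 0.2046, 0.1848], [0.5475, 0.2265, 0.1894]]
0.192 1824 [[0.4359, 0.2079, 0.1896], [0.5457, 0.227, 0.1938]]
0.197 465 [[0.4597, 0.2244, 0.1947], [0.5245, 0.2318, 0.1993]]
0.202 656 [[0.4599, 0.2281, 0.1998], [0.5248, 0.2429, 0.2044]]
0.207 1135 [[0.4607, 0.2321, 0.2046], [0.5249, 0.2419, 0.2079]]
[0.0783 0.0798 0.0859]
((456.7076721191406, -120.85464477539062), (136.42742919921875, 148.18487548828125), 11.953143119812012)
[[-0.067  -0.0588]
 [ 0.0677  0.0875]]
[(-68, 167), (-66, 173), (64, 150), (66, 245), (68, 38)]
[(84, 138), (86, 240), (88, 28)]
```

View pics/w12.png

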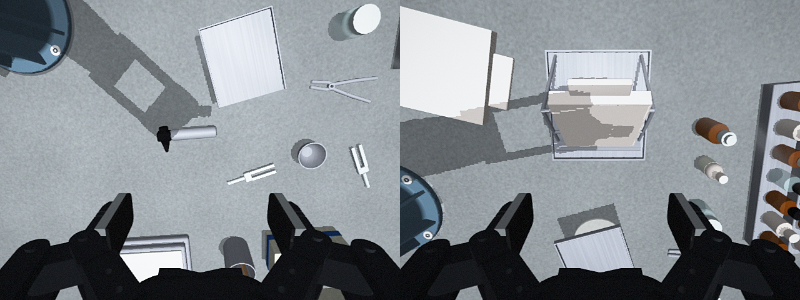

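Run:
```python
from h import *
z=np.load("wrist2.npz"); d=z["d"]; W=cloud(d,(z["K"],z["R"],z["t"])); 
Rm=rot([5e-4,.7375,.6753,4e-4]).as_matrix(); T=(W[d>0]-[.4867,.1687,.3216])@Rm
T=T[(abs(T[:,0])<.03)&(abs(T[:,1])<.08)&(T[:,2]>-.1)&(T[:,2]<.03)]
print(len(T)); 
for zz in np.arange(-.06,.02,.004):
    s=abs(T[:,2]-zz)<.002
    if s.sum()>3: a=T[s]; print(round(zz,3),s.sum(),a[a[:,1]<0][:,:2].min(0).round(3) if (a[:,1]<0).any() else '',a[a[:,1]<0][:,:2].max(0).round(3) if (a[:,1]<0).any() else '',a[a[:,1]>0][:,:2].min(0).round(3) if (a[:,1]>0).any() else '',a[a[:,1]>0][:,:2].max(0).round(3) if (a[:,1]>0).any() else '')
```

```text
53606
-0.06 2482 [-0.011 -0.074] [ 0.014 -0.039] [0.005 0.039] [0.014 0.074]
-0.056 1020 [ 0.005 -0.07 ] [ 0.013 -0.043] [0.005 0.043] [0.014 0.07 ]
-0.052 868 [-0.001 -0.06 ] [ 0.012 -0.042] [-0.001  0.042] [0.012 0.056]
-0.048 955 [-0.005 -0.052] [ 0.011 -0.042] [-0.004  0.042] [0.011 0.055]
-0.044 1050 [-0.011 -0.056] [ 0.011 -0.042] [-0.011  0.042] [0.011 0.056]
-0.04 1094 [-0.012 -0.057] [ 0.011 -0.042] [-0.012  0.042] [0.011 0.057]
-0.036 967 [-0.012 -0.056] [ 0.011 -0.042] [-0.012  0.042] [0.011 0.057]
-0.032 889 [-0.012 -0.057] [ 0.011 -0.042] [-0.012  0.042] [0.011 0.057]
-0.028 853 [-0.012 -0.056] [ 0.011 -0.042] [-0.012  0.042] [0.011 0.057]
-0.024 742 [-0.012 -0.056] [ 0.011 -0.042] [-0.012  0.042] [0.011 0.056]
-0.02 616 [-0.012 -0.055] [ 0.011 -0.042] [-0.012  0.042] [0.011 0.056]
-0.016 413 [-0.012 -0.049] [ 0.01  -0.042] [-0.012  0.042] [0.01 0.05]
-0.012 67 [-0.009 -0.043] [ 0.008 -0.042] [-0.009  0.043] [0.006 0.043]
```

Call:
move_arm(series=[[[1, 32, 0, 15, 0], [1, 64, 0, 35, -0.008], [1, 64.5, 0, 70, -0.008], [1, 64.5, 0, 100, -0.008], [1, 64.5, 0, 125, -0.008], [1, 64.5, 0, 141, -0.008], [1, 64.5, 0, 141, -0.008], [0.6, 64.5, 0, 141, -0.008], [0.6, 64.5, 0, 141, -0.008], [0.6, 64.5, 0, 141, -0.008]]])

```text
time_s: 3.15
eef_pos: [0.4928, 0.2311, 0.1826]
eef_rot: [0.001, 0.735, 0.678, 0.001]
wrist_force: [0.6, -1.1, -1.0]
opening: 0.806
grasp_force: 67.7
```

```bash
python3 look.py 3 wrist side
python3 - <<'E'
import cv2,numpy as np
a=cv2.imread("pics/wrist3.png"); b=cv2.imread("pics/side3.png")
cv2.imwrite("pics/v3.png",np.hstack([cv2.resize(a,(533,400)),cv2.resize(b[130:270,235:335],(266,400))]))
E
```

```text
3.15 [0.4928 0.2311 0.1826] [0.0008 0.7347 0.6784 0.0009] 0.806 [ 0.6 -1.1 -1. ] 67.7 [ 0.22  0.16  1.73 -0.    1.25  0.3 ]
wrist cam [0.499 0.31  0.325] [-0.02 -0.31 -0.95]
side cam [ 0.083 -0.871  1.068] [ 0.3   0.63 -0.72]
```

View pics/v3.png

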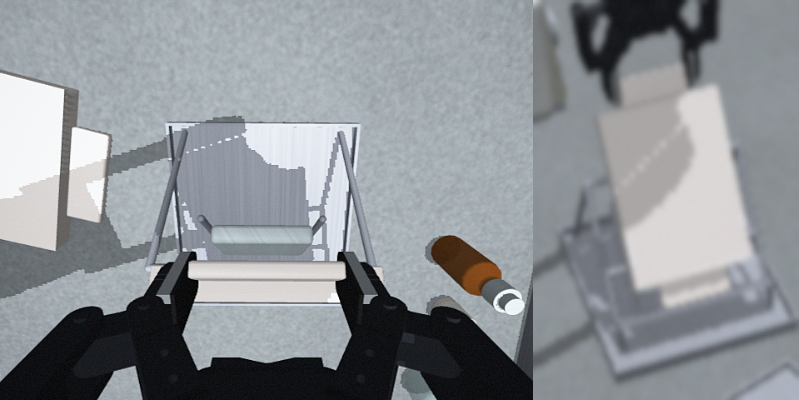

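Call:
move_arm(series=[[[0.6, 0, 0, -8, 0], [0.6, 0, 0, -20, 0], [0.6, -3, 0, -36, 0], [0.6, -6, 0, -56, 0], [0.6, -10, 0, -78, 0], [0.6, -15, 0, -100, 0], [0.6, -20, 0, -125, 0], [0.6, -25, 0, -150, 0], [0.6, -30, 0, -175, 0], [0.6, -30, 0, -195, 0]]])

```text
time_s: 4.08
eef_pos: [0.4895, 0.201, 0.3798]
eef_rot: [0.001, 0.735, 0.678, 0.001]
wrist_force: [0.2, 0.3, -2.2]
opening: 0.803
grasp_force: 68.0
```

```bash
cat > ang.py <<'E'
import sys
from h import *
# tray attitude while held: fit plane from a camera near the tool; report in table frame rel. to pivot
f=sys.argv[1]
o=ctrl.get_obs(); Rm=rot(o["eef_rot"]).as_matrix(); p=np.array(o["eef_pos"])+Rm@[0,0,-.0186]  # pivot
print(round(o["time_s"],2),p.round(4),"yaw",np.degrees(np.arctan2(Rm[1,0],Rm[0,0])).round(1),o["wrist_force"].round(1),round(o["opening"],3),round(o["grasp_force"],1))
for n in sys.argv[2:]:
    c=cal(n); im,d=camera(n); np.savez(f"{n}{f}.npz",im=im,d=d,K=c[0],R=c[1],t=c[2]); cv2.imwrite(f"pics/{n}{f}.png",im)
    W=cloud(d,c)[(d>0)&(im.min(-1)>110)]; L=(W-p)@np.c_[Rm[:,0],Rm[:,1],[0,0,1]]
    L=L[(abs(L[:,1])<.062)&(np.hypot(L[:,0],L[:,2])<.22)&(L[:,2]<.02)&(W[:,2]>.105)]
    if len(L)<100: print(n,"few",len(L)); continue
    g=np.random.default_rng(0); best=0
    for _ in range(500):
        q=L[g.integers(len(L),size=3)]; nn=np.cross(q[1]-q[0],q[2]-q[0]); l=np.linalg.norm(nn)
        if l<1e-5: continue
        s=abs((L-q[0])@(nn/l))<.003
        if s.sum()>best: best=s.sum(); S=s
    Q=L[S]; nn=np.linalg.svd(Q-Q.mean(0))[2][2]; nn*=np.sign(-nn[0])
    print(n,best,len(L),"normal(x,y,z)",nn.round(3),"theta deg from flat",np.degrees(np.arctan2(-nn[0],nn[2])).round(1),"offset",(Q.mean(0)@nn).round(4),"ext x",np.percentile(Q[:,0],[1,99]).round(3),"y",np.percentile(Q[:,1],[1,99]).round(3),"z",np.percentile(Q[:,2],[1,99]).round(3))
E
python3 ang.py 4 side scene
```

```text
4.08 [0.4895 0.201  0.3984] yaw 85.4 [ 0.2  0.3 -2.2] 0.803 68.0
side 2722 4385 normal(x,y,z) [-0.824 -0.009  0.566] theta deg from flat 55.5 offset 0.0099 ext x [-0.107 -0.017] y [-0.059  0.059] z [-0.137 -0.008]
scene 1390 1508 normal(x,y,z) [-0.821 -0.007  0.571] theta deg from flat 55.2 offset 0.0145 ext x [-0.109 -0.019] y [-0.054  0.061] z [-0.132 -0.003]
```

The grip holds and the tray keeps its lean of about 35° in the pads. Next I'll carry it beyond the table's +y rim.

Call:
move_arm(series=[[[0.6, -4, -3, 3, -0.015], [0.6, -12, -10, 10, -0.04], [0.6, -22, -19, 25, -0.08], [0.6, -34, -29, 43, -0.12], [0.6, -46, -40, 63, -0.16], [0.6, -58, -51, 85, -0.2], [0.6, -70, -61, 105, -0.235], [0.6, -80, -70, 122, -0.265], [0.6, -86, -75, 132, -0.282], [0.6, -87.5, -77, 136, -0.289]]])

```text
time_s: 5.02
eef_pos: [0.4022, 0.1197, 0.236]
eef_rot: [-0.003, 0.629, 0.778, -0.002]
wrist_force: [-0.3, -0.2, -2.4]
opening: 0.795
grasp_force: 68.3
```

```bash
cat >> h.py <<'E'
TO=np.array([.4596,-.1346]); TY=np.array([-.2071,.9783]); TX=np.array([.9783,.2071])
def tab():
    o=ctrl.get_obs(); p=np.array(o["eef_pos"]); Rm=rot(o["eef_rot"]).as_matrix()
    print("P table X,Y,Z mm",np.round(1000*np.array([(p[:2]-TO)@TX,(p[:2]-TO)@TY,p[2]+.0165]),1),"yaw",np.degrees(np.arctan2(Rm[1,0],Rm[0,0])).round(2),"F",np.round(o["wrist_force"],1),"t",round(o["time_s"],2))
E
python3 -c "
from h import *
tab()"; python3 ang.py 5 side scene
```

```text
P table X,Y,Z mm [ -3.5 260.7 252.5] yaw 102.07 F [-0.3 -0.2 -2.4] t 5.02
5.02 [0.4023 0.1197 0.2546] yaw 102.1 [-0.3 -0.2 -2.4] 0.795 68.3
side 2502 3711 normal(x,y,z) [-0.829  0.002  0.559] theta deg from flat 56.0 offset 0.0111 ext x [-0.106 -0.018] y [-0.06   0.059] z [-0.138 -0.008]
scene 1668 1782 normal(x,y,z) [-0.826 -0.001  0.563] theta deg from flat 55.7 offset 0.0127 ext x [-0.109 -0.02 ] y [-0.058  0.06 ] z [-0.137 -0.008]
```

Call:
move_arm(series=[[[0.6, -20, 2, 5, 0], [0.6, -38, 3.5, 7, 0], [0.6, -55, 3.5, 8, 0], [0.6, -72, 3.5, 0, 0], [0.6, -88, 3.5, -8, 0], [0.6, -103, 3.5, -15, 0], [0.6, -120, 3.5, -20, 0], [0.6, -136, 3.5, -24, 0], [0.6, -152, 3.5, -27, 0], [0.6, -168, 3.5, -28, 0]]])

```text
time_s: 5.95
eef_pos: [0.4449, -0.0432, 0.2688]
eef_rot: [-0.0, 0.629, 0.777, 0.001]
wrist_force: [1.5, 3.1, -2.9]
opening: 0.801
grasp_force: 67.7
```

```bash
python3 -c "
from h import *
tab()"; python3 ang.py 6 side scene
```

```text
P table X,Y,Z mm [  4.6  92.5 285.3] yaw 102.06 F [ 1.5  3.1 -2.9] t 5.95
5.95 [ 0.4449 -0.0432  0.2874] yaw 102.1 [ 1.5  3.1 -2.9] 0.801 67.7
side 2339 3025 normal(x,y,z) [-0.999 -0.002  0.038] theta deg from flat 87.8 offset 0.0057 ext x [-0.014 -0.004] y [-0.06   0.059] z [-0.173 -0.014]
scene few 91
```

Call:
move_arm(series=[[[0.6, -6, 0, 3, 0], [0.6, -16, -1, 8, 0], [0.6, -30, -2, 12, 0], [0.6, -46, -3, 18, 0], [0.6, -60, -3, 23, 0], [0.6, -73, -3, 29, 0], [0.6, -84, -3, 34, 0], [0.6, -92, -3, 37, 0], [0.6, -92, -3, 37, 0], [0.6, -92, -3, 37, 0]]])

```text
time_s: 6.88
eef_pos: [0.4602, -0.1339, 0.2305]
eef_rot: [-0.001, 0.629, 0.777, 0.0]
wrist_force: [-0.8, 2.1, -1.5]
opening: 0.789
grasp_force: 67.4
```

```bash
python3 -c "
from h import *
tab()"; python3 ang.py 7 side scene;  python3 -c "
from h import *
tab()"
```

```text
P table X,Y,Z mm [  0.7   0.5 247. ] yaw 101.99 F [-0.8  2.1 -1.5] t 6.88
6.88 [ 0.4602 -0.1339  0.2491] yaw 102.0 [-0.8  2.1 -1.5] 0.789 67.4
side 656 1068 normal(x,y,z) [-0.902 -0.012 -0.431] theta deg from flat 115.5 offset -0.0 ext x [0.006 0.069] y [-0.06   0.059] z [-0.143 -0.013]
scene 71 105 normal(x,y,z) [-0.477 -0.029  0.879] theta deg from flat 28.5 offset -0.0193 ext x [0.005 0.021] y [0.031 0.06 ] z [-0.019 -0.008]
P table X,Y,Z mm [  0.9   1.1 247.4] yaw 102.05 F [-2.1  2.  -2.6] t 6.98
```

Run:
```python
from h import *
camera("wrist"); im,_=camera("wrist"); s=cv2.imread("pics/side7.png"); c=cv2.imread("pics/scene7.png")
cv2.imwrite("pics/v7.png",np.hstack([cv2.resize(im,(400,300)),cv2.resize(s[215:335,275:435],(400,300)) ]))
cv2.imwrite("pics/v7b.png",np.vstack([cv2.imread("pics/v7.png"),cv2.resize(c[165:300,200:380],(800,300*2))[::2,::1][:300]]))
```

```text
(no output)
```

View pics/v7b.png

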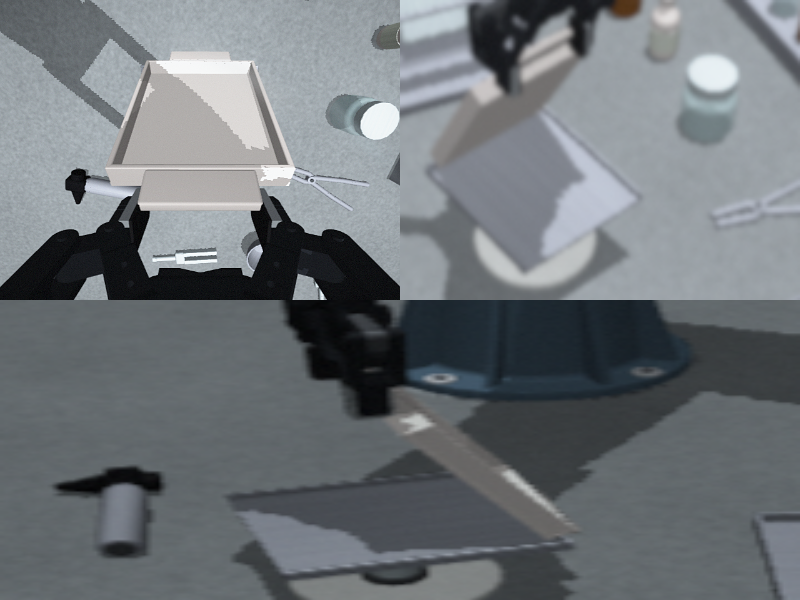

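The tray is leaning hollow up, with its lower grip over the +y rim. I'll measure the hollow's floor from the wrist camera.

```bash
cat > wf.py <<'E'
import sys
from h import *
o=ctrl.get_obs(); c=cal("wrist"); im,d=camera("wrist"); np.savez("wf.npz",im=im,d=d)
W=cloud(d,c); ok=(d>0)&(im.min(-1)>90); W=W[ok]
L=np.c_[(W[:,:2]-TO)@TX,(W[:,:2]-TO)@TY,W[:,2]]
L=L[(abs(L[:,0])<.07)&(L[:,1]>-.12)&(L[:,1]<.12)&(L[:,2]>.083)&(L[:,2]<.27)]
I=L[(abs(L[:,0])<.045)]; g=np.random.default_rng(0); best=0
for _ in range(600):
    q=I[g.integers(len(I),size=3)]; nn=np.cross(q[1]-q[0],q[2]-q[0]); l=np.linalg.norm(nn)
    if l<1e-5: continue
    s=abs((I-q[0])@(nn/l))<.0025
    if s.sum()>best: best=s.sum(); S=s
Q=I[S]; nn=np.linalg.svd(Q-Q.mean(0))[2][2]; nn*=np.sign(nn[2])
th=np.arctan2(nn[1],nn[2]); ty=np.array([0,np.cos(th),-np.sin(th)]); tz=np.array([0,np.sin(th),np.cos(th)])
f0=Q.mean(0)@tz   # floor z=4
a=L@ty; b=L@tz-f0+.004; print("theta",np.degrees(th).round(1),"tilt x",np.degrees(nn[0]).round(1),"n",best)
fl=a[(abs(b-.004)<.002)&(abs(L[:,0])<.045)]; print("floor y ext",np.percentile(fl,[.5,99.5]).round(4))
top=(abs(b-.018)<.002); e=a[top&(abs(L[:,0])<.03)]; lo,hi=np.percentile(e,[.5,99.5]); print("grip ends",lo.round(4),hi.round(4),"len",(hi-lo).round(4),"x ext",np.percentile(L[top,0],[.5,99.5]).round(4))
m=np.mean(np.percentile(fl,[.5,99.5]))  # tray y=0 (floor midpoint)
org=m*ty+(f0-.004)*tz
pt=lambda y,z:(1000*(org+y*ty+z*tz)[1:]).round(1)
print("C(80,0)",pt(.08,0),"N(80,10)",pt(.08,.01),"tip(106,10)",pt(.106,.01),"grip-mid",pt(-.093,.014),"end-corner(-80,0)",pt(-.08,0),"org",pt(0,0),"x mid",(1000*np.mean(np.percentile(L[top,0],[.5,99.5]))).round(1))
tab()
E
python3 wf.py
```

```text
bash:   869 Killed                     python3 wf.py
```

```bash
sed -i 's/np.linalg.svd(Q-Q.mean(0))/np.linalg.svd(Q-Q.mean(0),full_matrices=False)/' wf.py ang.py; python3 wf.py
```

```text
theta 63.9 tilt x 0.1 n 24583
floor y ext [-0.2034 -0.0471]
grip ends -0.2299 -0.0324 len 0.1976 x ext [-0.0587  0.0601]
C(80,0) [76.8 88.1] N(80,10) [85.8 92.5] tip(106,10) [97.2 69.1] grip-mid [ 13.2 249.6] end-corner(-80,0) [  6.3 231.7] org [ 41.6 159.9] x mid 0.7
P table X,Y,Z mm [  1.    1.  247.7] yaw 102.07 F [-0.9  2.  -1.9] t 7.18
```

Call:
move_arm(series=[[[0.6, -5, 0, 4, 0], [0.6, -12, 0, 9, 0], [0.6, -19, 0, 15, 0], [0.6, -26, 0, 20, 0], [0.6, -31, 0, 24, 0], [0.6, -35, 0, 27, 0], [0.6, -39, 0, 33, 0], [0.6, -43, 0, 40, 0], [0.6, -44, 0, 41, 0], [0.6, -44, 0, 41, 0]]])

```text
time_s: 8.02
eef_pos: [0.4713, -0.1815, 0.1925]
eef_rot: [0.004, 0.629, 0.777, -0.002]
wrist_force: [0.2, -9.7, 13.3]
opening: 0.785
grasp_force: 70.1
```

```bash
python3 wf.py
```

```text
theta 44.7 tilt x 0.0 n 43807
floor y ext [-0.1503 -0.0036]
grip ends -0.186 -0.0029 len 0.1831 x ext [-0.058   0.0609]
C(80,0) [82.4 79. ] N(80,10) [89.4 86.1] tip(106,10) [107.9  67.8] grip-mid [-30.7 210.6] end-corner(-80,0) [-31.3 191.5] org [ 25.5 135.3] x mid 1.5
P table X,Y,Z mm [  1.8 -48.1 209.1] yaw 101.99 F [ -0.6 -10.5  11.5] t 8.07
```

Call:
move_arm(series=[[[0.6, -4, 0, 4, 0], [0.6, -9, 0, 10, 0], [0.6, -14, 0, 17, 0], [0.6, -19, 0, 24, 0], [0.6, -23, 0, 31, 0], [0.6, -28, 0, 38, 0], [0.6, -32, 0, 45, 0], [0.6, -36, 0, 52, 0], [0.6, -39, 0, 59, 0], [0.6, -41, 0, 63, 0]]])

```text
time_s: 8.9
eef_pos: [0.4802, -0.2212, 0.1285]
eef_rot: [0.004, 0.63, 0.777, -0.001]
wrist_force: [3.5, -9.8, 6.2]
opening: 0.782
grasp_force: 89.5
```

```bash
python3 wf.py; python3 -c "
from h import *
tab()"
```

```text
theta 20.8 tilt x 0.0 n 61261
floor y ext [-0.1066 -0.0064]
grip ends -0.1364 -0.1071 len 0.0293 x ext [-0.0577  0.0614]
C(80,0) [58.8 88.6] N(80,10) [62.4 97.9] tip(106,10) [86.7 88.7] grip-mid [-97.9 163.2] end-corner(-80,0) [-90.7 145.5] org [-15.9 117. ] x mid 1.8
P table X,Y,Z mm [  1.7 -88.9 144.3] yaw 101.95 F [  1.9 -11.8   5.6] t 8.95
P table X,Y,Z mm [  1.7 -88.9 144.3] yaw 101.95 F [  1.9 -11.8   5.6] t 8.95
```

Call:
move_arm(series=[[[0.6, -3, 0, 6, 0], [0.6, -6, 0, 12, 0], [0.6, -8, 0, 19, 0], [0.6, -10, 0, 26, 0], [0.6, -12, 0, 33, 0], [0.6, -14, 0, 40, 0], [0.6, -15, 0, 46, 0], [0.6, -17, 0, 52, 0], [0.6, -18, 0, 57, 0], [0.6, -19, 0, 59, 0]]])

```text
time_s: 9.78
eef_pos: [0.4812, -0.2344, 0.0665]
eef_rot: [-0.002, 0.629, 0.777, 0.0]
wrist_force: [0.0, 1.9, 1.3]
opening: 0.782
grasp_force: 97.6
```

```bash
sed -i 's/L\[:,2\]>.083/L[:,2]>.07/; s/L\[:,1\]>-.12)/L[:,1]>-.15)/' wf.py; python3 wf.py
```

```text
theta 1.0 tilt x 0.0 n 74201
floor y ext [-0.0723  0.0073]
grip ends -0.1017 -0.0722 len 0.0295 x ext [-0.059   0.0603]
C(80,0) [48.8 80.1] N(80,10) [49.  90.1] tip(106,10) [75.  89.7] grip-mid [-123.9   97. ] end-corner(-80,0) [-111.2   82.8] org [-31.2  81.5] x mid 0.7
P table X,Y,Z mm [   0.4 -102.1   83. ] yaw 102.02 F [0.6 1.5 0.8] t 9.83
```

Call:
move_arm(series=[[[0.6, -1, 0, 1, 0], [0.6, -3, 0, 2, 0], [0.6, -4, 0, 2.5, 0], [0.6, -4, 0, 2.5, 0], [0.6, -4, 0, 2.5, 0], [0.6, -4, 0, 2.5, 0], [0.6, -4, 0, 2.5, 0], [0.6, -4, 0, 2.5, 0], [0.6, -4, 0, 2.5, 0], [0.6, -4, 0, 2.5, 0]]])

```text
time_s: 10.67
eef_pos: [0.4829, -0.2395, 0.0655]
eef_rot: [-0.0, 0.629, 0.777, -0.0]
wrist_force: [-1.0, 1.3, 0.5]
opening: 0.782
grasp_force: 97.5
```

```bash
python3 wf.py
```

```text
theta 0.7 tilt x -0.0 n 74650
floor y ext [-0.0771  0.0022]
grip ends -0.1064 -0.077 len 0.0294 x ext [-0.0585  0.0608]
C(80,0) [43.5 79.9] N(80,10) [43.6 89.9] tip(106,10) [69.6 89.6] grip-mid [-129.3   95.9] end-corner(-80,0) [-116.5   81.8] org [-36.5  80.8] x mid 1.1
P table X,Y,Z mm [   1.1 -107.4   82. ] yaw 102.04 F [-1.   1.   2.3] t 10.72
```

Call:
move_arm(series=[[[0.6, 0, 0, 1, 0], [0.6, 0, 0, 2, 0], [0.6, 0, 0, 3, 0], [0.6, 0, 0, 3, 0], [0.75, 0, 0, 3, 0], [0.79, 0, 0, 3, 0], [0.82, 0, 0, 3, 0], [0.86, 0, 0, 3, 0], [0.95, 0, 0, 3, 0], [1, 0, 0, 3, 0]]])

```text
time_s: 11.55
eef_pos: [0.4831, -0.2396, 0.0624]
eef_rot: [0.0, 0.629, 0.777, -0.0]
wrist_force: [0.6, 0.0, 0.1]
opening: 0.999
grasp_force: 0.0
```

Call:
move_arm(series=[[[1, 0, 0, 0, 0], [1, 0, 0, -10, 0], [1, 0, 0, -25, 0], [1, 0, 0, -45, 0], [1, 0, 0, -70, 0], [1, 0, 0, -100, 0], [1, 0, 0, -140, 0], [1, 0, 0, -180, 0], [1, 0, 0, -215, 0], [1, 0, 0, -245, 0]]])

```text
time_s: 12.38
eef_pos: [0.4832, -0.2396, 0.3116]
eef_rot: [0.002, 0.629, 0.777, 0.0]
wrist_force: [0.6, -1.1, 0.3]
opening: 0.996
grasp_force: 0.0
```

```bash
python3 wf.py
python3 - <<'E'
from h import *
o=ctrl.get_obs(); print(np.round(o["eef_pos"],4),np.round(o["eef_rot"],4),np.round(o["q"],2))
im=np.load("wf.npz")["im"]; cv2.imwrite("pics/w8.png",im)
d=np.load("wf.npz")["d"]; W=cloud(d,cal("wrist"))
for r in outline_of("fork","wrist")[:3]:
    P=W[r["region"]&(d>0)]; print(r["conf"],np.round(r["bbox"]),np.median(P,0).round(3),np.percentile(P,[3,97],axis=0).round(3).tolist())
E
```

```text
theta 0.0 tilt x 0.0 n 16358
floor y ext [-0.076   0.0648]
grip ends -0.1061 -0.077 len 0.0291 x ext [-0.0582  0.0614]
C(80,0) [74.4 79.7] N(80,10) [74.4 89.7] tip(106,10) [100.4  89.7] grip-mid [-98.6  93.8] end-corner(-80,0) [-85.6  79.7] org [-5.6 79.7] x mid 1.6
P table X,Y,Z mm [   3.  -109.6  334.5] yaw 102.04 F [ 1.5 -1.3  6.3] t 12.43
[ 0.4852 -0.2412  0.318 ] [ 0.0065  0.629   0.7774 -0.    ] [-0.68  0.04  1.59 -0.    1.5  -0.89]
0.65 [498. 325.  25.  71.] [ 0.76  -0.377  0.018] [[0.736, -0.423, 0.009], [0.783, -0.337, 0.02]]
0.63 [298. 298.  95.  22.] [ 0.5   -0.397  0.016] [[0.436, -0.416, 0.008], [0.547, -0.373, 0.018]]
```

View pics/w8.png

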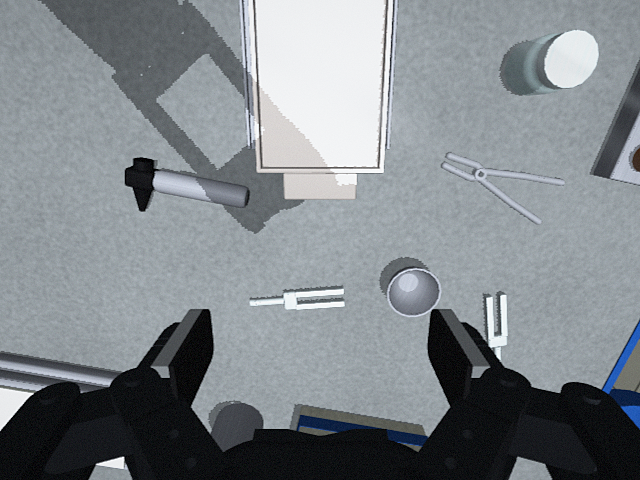

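The tray sits flat and hollow up between the rims: at (320,85) in the wrist picture, tilt 0°, height 79.7 mm. The forks are at (298,298) and (497,325). The left one, with the yoke at about (290,300) and tines to the right, is the nearer to the base (0.63 m against 0.85 m). The gallipot's edge is about 40 px past its tines.

Call:
move_arm(series=[[[1, -16, -3, 7, 0.12], [1, -32, -6, 14, 0.24], [1, -48, -9, 21, 0.36], [1, -64, -12, 28, 0.48], [1, -80, -14, 35, 0.6], [1, -96, -16, 42, 0.72], [1, -112, -18, 49, 0.84], [1, -128, -21, 56, 0.96], [1, -144, -24, 63, 1.08], [1, -155, -26, 70, 1.2]]])

```text
time_s: 13.32
eef_pos: [0.4893, -0.3976, 0.2366]
eef_rot: [-0.0, 0.959, 0.283, -0.0]
wrist_force: [-0.8, -0.8, -1.0]
opening: 1.003
grasp_force: 0.0
```

Call:
move_arm(series=[[[1, 0, 0, 0, 0.12], [1, 0, 0, 0, 0.24], [1, 0, 0, 0, 0.357], [1, 0, 0, 0, 0.357], [1, 0, 0, 0, 0.357], [1, 0, 0, 0, 0.357], [1, 0, 0, 0, 0.357], [1, 0, 0, 0, 0.357], [1, 0, 0, 0, 0.357], [1, 0, 0, 0, 0.357]]])

```text
time_s: 14.15
eef_pos: [0.4898, -0.3964, 0.2375]
eef_rot: [0.0, 0.994, 0.112, 0.0]
wrist_force: [0.3, 0.0, 0.7]
opening: 1.0
grasp_force: 0.0
```

```bash
cat > fk.py <<'E'
from h import *
import sys
o=ctrl.get_obs(); Rm=rot(o["eef_rot"]).as_matrix(); p=np.array(o["eef_pos"]); c=cal("wrist"); im,d=camera("wrist"); cv2.imwrite(f"pics/fk{sys.argv[1]}.png",im)
print(p.round(4),"yaw",np.degrees(np.arctan2(Rm[1,0],Rm[0,0])).round(2),o["wrist_force"].round(1),round(o["opening"],3),round(o["time_s"],2)); W=cloud(d,c)
zmax=.04; m=(d>0)&(W[...,2]>.005)&(W[...,2]<.03)&(im.min(-1)>120)&(abs(W[...,0]-.49)<.1)&(abs(W[...,1]+.396)<.05)
n,l,st,_=cv2.connectedComponentsWithStats(m.astype(np.uint8)); k=1+np.argmax(st[1:,4]); m=l==k; Q=W[m]; print(n,len(Q),"z",np.percentile(Q[:,2],[5,50,95]).round(4), st[k])
r=cv2.minAreaRect(Q[:,:2].astype(np.float32)*1000); print(r)
a=np.radians(r[2]); ax=np.array([np.cos(a),np.sin(a)]); 
if r[1][0]<r[1][1]: ax=np.array([-ax[1],ax[0]])
ax*=np.sign(ax[0]); cc=np.array(r[0])/1000; L=(Q[:,:2]-cc)@np.c_[ax,[-ax[1],ax[0]]]
for e in np.arange(-.065,.066,.005):
    s=abs(L[:,0]-e)<.0025
    if s.sum()>3: print(round(1000*e),(1000*np.percentile(L[s,1],[2,98])).round(1).tolist(),end=" ")
y=cc-.0125*ax; print("\nyoke origin",y.round(4),"yoke mid",(y+.004*ax).round(4),"fork yaw",np.degrees(np.arctan2(ax[1],ax[0])).round(1)); dl=Rm.T@(np.r_[y+.004*ax,.0]-p); print("delta tool mm",(1000*dl).round(1))
E
python3 fk.py 1
```

```text
[ 0.4898 -0.3964  0.2375] yaw 12.86 [0.3 0.  0.7] 1.0 14.15
3 1400 z [0.0083 0.0096 0.0109] [ 302  139   30   81 1400]
((506.9655456542969, -390.874755859375), (79.33517456054688, 25.977266311645508), 16.478761672973633)
-40 [-10.4, 11.7] -35 [-11.2, 12.1] -30 [-11.5, 11.8] -25 [-11.7, 12.5] -20 [-12.1, 12.2] -15 [-12.4, 12.8] -10 [-12.7, 12.4] -5 [-12.9, 12.5] 0 [-12.2, 12.7] 5 [-12.5, 12.2] 10 [-12.8, 12.8] 15 [-12.4, 12.5] 20 [-12.3, 12.4] 25 [-12.6, 12.7] 30 [-12.9, 12.3] 35 [-12.2, 12.9] 40 [-12.4, 12.6] 
yoke origin [ 0.495  -0.3944] yoke mid [ 0.4988 -0.3933] fork yaw 16.5
delta tool mm [  9.5  -1.1 237.5]
```

Call:
move_arm(series=[[[1, -4, 0, 30, -0.02], [1, -8, 0, 65, -0.04], [1, -12, 0, 100, -0.063], [1, -12, 0, 135, -0.063], [1, -12, 0, 165, -0.063], [1, -12, 0, 190, -0.063], [1, -12, 0, 210, -0.063], [1, -12, 0, 223, -0.063], [1, -12, 0, 231, -0.063], [1, -12, 0, 233, -0.063]]])

```text
time_s: 15.03
eef_pos: [0.4777, -0.3987, 0.0033]
eef_rot: [-0.001, 0.99, 0.143, -0.0]
wrist_force: [0.2, 0.3, -0.2]
opening: 0.997
grasp_force: 0.0
```

```bash
python3 look.py 9 wrist
```

```text
15.03 [ 0.4777 -0.3987  0.0033] [-8.000e-04  9.897e-01  1.430e-01 -5.000e-04] 0.997 [ 0.2  0.3 -0.2] 0.0 [-0.89  0.57  1.6  -0.    0.97  0.4 ]
wrist cam [ 0.555 -0.377  0.145] [-0.3  -0.09 -0.95]
```

View pics/wrist9.png

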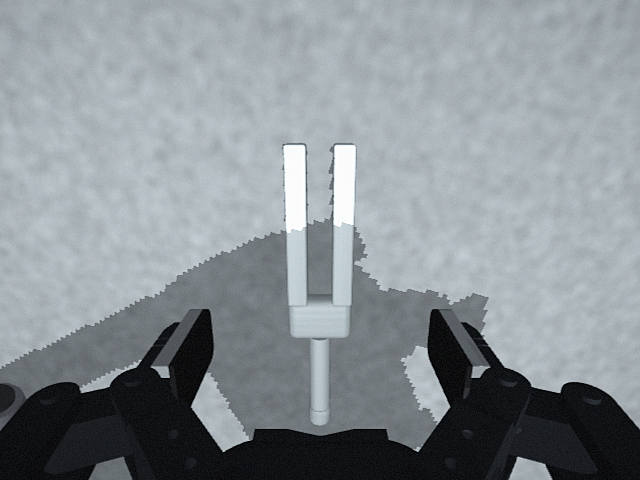

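The yoke, at (320,318), lies midway between the open pads. I'll close and lift.

Call:
move_arm(series=[[[0, 0, 0, 0, 0], [0, 0, 0, 0, 0], [0, 0, 0, 0, 0], [0, 0, 0, 0, 0], [0, 0, 0, 0, 0], [0, 0, 0, 0, 0], [0, 0, 0, 0, 0], [0, 0, 0, -5, 0], [0, 0, 0, -15, 0], [0, 0, 0, -30, 0]]])

```text
time_s: 15.92
eef_pos: [0.4772, -0.398, 0.0337]
eef_rot: [-0.001, 0.99, 0.143, -0.001]
wrist_force: [0.2, 0.0, -0.4]
opening: 0.272
grasp_force: 58.9
```

Call:
move_arm(series=[[[0, 0, 0, -30, -0.12], [0, 0, 0, -60, -0.24], [0, 0, 0, -90, -0.36], [0, 0, 0, -120, -0.48], [0, 0, 0, -150, -0.6], [0, 0, 0, -175, -0.72], [0, 0, 0, -195, -0.84], [0, 0, 0, -205, -0.96], [0, 0, 0, -210, -1.08], [0, 0, 0, -210, -1.2]]])

```text
time_s: 16.75
eef_pos: [0.4786, -0.3997, 0.2474]
eef_rot: [0.002, 0.734, 0.679, -0.0]
wrist_force: [0.1, 0.4, -0.1]
opening: 0.271
grasp_force: 59.0
```

```bash
cat > hf.py <<'E'
from h import *
# held/lying fork: bright points near tool, in tool frame
o=ctrl.get_obs(); Rm=rot(o["eef_rot"]).as_matrix(); p=np.array(o["eef_pos"]); c=cal("wrist"); im,d=camera("wrist"); cv2.imwrite("pics/hf.png",im)
L=(cloud(d,c)[(d>0)&(im.min(-1)>100)]-p)@Rm; L=L[(abs(L[:,1])<.016)&(L[:,0]>.015)&(L[:,0]<.09)&(L[:,2]>-.06)&(L[:,2]<.03)]
print("pts",len(L)); 
if len(L)>50: k=np.polyfit(L[:,0],L[:,2],1); print("x ext",np.percentile(L[:,0],[1,99]).round(4),"top z at x=0",k[1].round(4),"pitch deg (down +)",np.degrees(np.arctan(k[0])).round(1),"y ext",np.percentile(L[:,1],[1,99]).round(4))
print(np.round(p,4),"F",np.round(o["wrist_force"],1),round(o["opening"],3),round(o["grasp_force"],1),round(o["time_s"],2))
tg=np.array([.4627,-.1416,.088]); print("delta tool to drop mm",(1000*Rm.T@(tg-p)).round(1),"turn",(-(np.radians(101.95)-np.arctan2(Rm[1,0],Rm[0,0]))).round(3))
E
python3 hf.py
```

```text
pts 5932
x ext [0.0157 0.0691] top z at x=0 -0.0038 pitch deg (down +) 0.2 y ext [-0.0132  0.0125]
[ 0.4786 -0.3997  0.2474] F [ 0.1  0.4 -0.1] 0.271 59.0 16.75
delta tool to drop mm [256.5 -36.4 158.6] turn -0.287
```

Call:
move_arm(series=[[[0, 20, -3, 0, -0.03], [0, 50, -7, 5, -0.06], [0, 82, -12, 10, -0.1], [0, 115, -17, 20, -0.14], [0, 148, -22, 30, -0.18], [0, 180, -26, 45, -0.22], [0, 210, -30, 60, -0.25], [0, 235, -33, 75, -0.27], [0, 250, -35, 90, -0.287], [0, 256, -36, 100, -0.287]]])

```text
time_s: 17.63
eef_pos: [0.4625, -0.1383, 0.1432]
eef_rot: [-0.001, 0.632, 0.775, 0.0]
wrist_force: [-0.2, 0.4, -0.6]
opening: 0.274
grasp_force: 59.0
```

```bash
python3 hf.py; python3 -c "
from h import *
tab(); d=camera('wrist')[1]; W=cloud(d,cal('wrist'))[d>0]; L=np.c_[(W[:,:2]-TO)@TX,(W[:,:2]-TO)@TY,W[:,2]]
s=(abs(L[:,0])<.05)&(abs(L[:,1])<.07)&(L[:,2]>.07)&(L[:,2]<.095); print('floor z',np.percentile(L[s,2],[20,50,80]).round(4))"
```

```text
pts 5803
x ext [0.0157 0.0689] top z at x=0 -0.0038 pitch deg (down +) 0.1 y ext [-0.0134  0.0123]
[ 0.4625 -0.1383  0.1432] F [-0.2  0.4 -0.6] 0.274 59.0 17.63
delta tool to drop mm [-3.4 -0.4 55.2] turn -0.005
P table X,Y,Z mm [  1.4  -3.8 158.1] yaw 101.61 F [-1.2  1.7 -1.2] t 17.68
floor z [0.0845 0.085  0.0855]
```

Call:
move_arm(series=[[[0, -1, 0, 8, 0], [0, -2, 0, 18, 0], [0, -3, 0, 28, 0], [0, -4, 0, 36, 0], [0, -4, 0, 42, 0], [0, -4, 0, 46, 0], [0, -4, 0, 48, 0], [0, -4, 0, 49, 0], [0, -4, 0, 50, 0], [0, -4, 0, 50, 0]]])

```text
time_s: 18.57
eef_pos: [0.4647, -0.145, 0.0946]
eef_rot: [0.0, 0.632, 0.775, 0.0]
wrist_force: [0.1, -0.5, -0.8]
opening: 0.271
grasp_force: 59.0
```

Call:
move_arm(series=[[[0, 0, 0, 0, 0], [0, 0, 0, 0.5, 0], [0, 0, 0, 1, 0], [0, 0, 0, 1.5, 0], [0, 0, 0, 2, 0], [0, 0, 0, 2, 0], [0, 0, 0, 2, 0], [0, 0, 0, 2, 0], [0, 0, 0, 2, 0], [0, 0, 0, 2, 0]]])

```text
time_s: 19.4
eef_pos: [0.4645, -0.145, 0.0925]
eef_rot: [0.0, 0.632, 0.775, 0.0]
wrist_force: [0.5, -0.3, -0.6]
opening: 0.269
grasp_force: 59.0
```

```bash
python3 hf.py
```

```text
pts 15155
x ext [0.0159 0.0895] top z at x=0 -0.0003 pitch deg (down +) 3.5 y ext [-0.0156  0.0157]
[ 0.4645 -0.145   0.0925] F [ 0.5 -0.3 -0.6] 0.269 59.0 19.4
delta tool to drop mm [ 3.7 -1.1  4.5] turn -0.006
```

Call:
move_arm(series=[[[0, 0, 0, 0.4, 0], [0, 0, 0, 0.8, 0], [0, 0, 0, 1.2, 0], [0, 0, 0, 1.6, 0], [0, 0, 0, 2, 0], [0, 0, 0, 2.4, 0], [0, 0, 0, 2.7, 0], [0, 0, 0, 3, 0], [0, 0, 0, 3, 0], [0, 0, 0, 3, 0]]])

```text
time_s: 20.28
eef_pos: [0.4645, -0.145, 0.0896]
eef_rot: [0.0, 0.632, 0.775, -0.0]
wrist_force: [-1.1, 0.9, 1.6]
opening: 0.275
grasp_force: 59.3
```

Call:
move_arm(series=[[[0, 0, 0, 0.3, 0], [0, 0, 0, 0.6, 0], [0, 0, 0, 0.9, 0], [0, 0, 0, 1.2, 0], [0, 0, 0, 1.5, 0], [0, 0, 0, 1.5, 0], [0, 0, 0, 1.5, 0], [0, 0, 0, 1.5, 0], [0, 0, 0, 1.5, 0], [0, 0, 0, 1.5, 0]]])

```text
time_s: 21.12
eef_pos: [0.4646, -0.145, 0.0895]
eef_rot: [-0.0, 0.632, 0.775, -0.0]
wrist_force: [-6.5, 2.9, 16.0]
opening: 0.279
grasp_force: 60.9
```

Call:
move_arm(series=[[[0, 0, 0, -0.6, 0], [0, 0, 0, -1.2, 0], [0, 0, 0, -1.2, 0], [0.3, 0, 0, -1.2, 0], [0.35, 0, 0, -1.2, 0], [0.42, 0, 0, -1.2, 0], [0.5, 0, 0, -1.2, 0], [0.5, 0, 0, -1.2, 0], [0.5, 0, 0, -1.2, 0], [0.5, 0, 0, -1.2, 0]]])

```text
time_s: 21.95
eef_pos: [0.4645, -0.1449, 0.0891]
eef_rot: [-0.0, 0.632, 0.775, -0.0]
wrist_force: [-0.0, -0.4, 0.2]
opening: 0.497
grasp_force: 0.0
```

Call:
move_arm(series=[[[0.5, 0, 0, -4, 0], [0.5, 0, 0, -14, 0], [0.5, 0, 0, -30, 0], [0.5, 0, 0, -55, 0], [0.5, 0, 0, -85, 0], [0.5, 0, 0, -115, 0], [0.5, 0, 0, -145, 0], [0.5, -30, 0, -175, 0], [0.5, -60, 0, -200, 0], [0.5, -80, 0, -215, 0]]])

```text
time_s: 22.78
eef_pos: [0.4818, -0.2257, 0.3093]
eef_rot: [0.003, 0.632, 0.775, -0.0]
wrist_force: [-0.2, -0.9, 0.6]
opening: 0.502
grasp_force: 0.0
```

```bash
python3 look.py 12 scene wrist; python3 wf.py | head -4
python3 - <<'E'
import cv2,numpy as np
a=cv2.imread("pics/scene12.png"); b=cv2.imread("pics/wrist12.png"); cv2.imwrite("pics/fin.png",np.vstack([cv2.resize(a[140:440],(640,300)),b[:300]]))
E
```

```text
22.78 [ 0.4818 -0.2257  0.3093] [ 3.400e-03  6.317e-01  7.752e-01 -2.000e-04] 0.502 [-0.2 -0.9  0.6] 0.0 [-0.66  0.02  1.62 -0.    1.49 -0.86]
scene cam [ 1.396 -0.14   0.829] [-0.8   0.07 -0.6 ]
wrist cam [ 0.466 -0.15   0.453] [ 0.07 -0.31 -0.95]
theta 0.0 tilt x 0.0 n 15182
floor y ext [-0.0762  0.0754]
grip ends -0.1057 -0.0765 len 0.0292 x ext [-0.0583  0.0615]
C(80,0) [79.6 79.7] N(80,10) [79.6 89.7] tip(106,10) [105.6  89.7] grip-mid [-93.4  93.7] end-corner(-80,0) [-80.4  79.7] org [-0.4 79.7] x mid 1.6
```

View pics/fin.png

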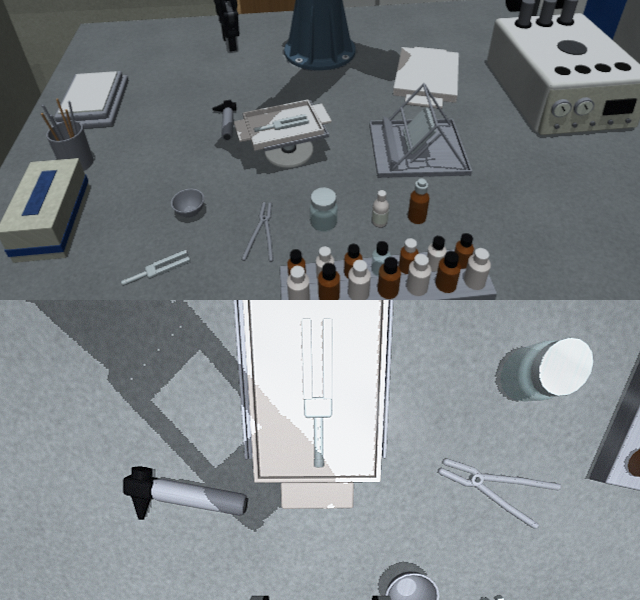

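The tray is seated level at the tray seat, within 2 mm. The fork lies flat inside it (wrist view (318,395)), and the other things are where they were.

```bash
python3 -c "
from bench import order
print(order.hand_in())"
```

```text
the job is handed in; nothing more can be done
None
```

The job is handed in after about 23 s of robot time: the tray sits level and hollow up in the tray table, the tuning fork lies flat in it, and the other things look unmoved; the bench gave no verdict.

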